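# Find the loose bolt of a rack module and hold its keeper bracket open

## Robot

A 7-joint arm with a two-finger parallel gripper is mounted at the origin on the work surface. World frame = base frame: x ahead of the robot, y to its left, z up, the work surface at z = 0. Lengths are in m, angles in rad, forces in N, time in s.
With the tool pointing down it reaches from about 0.425 to 0.925 m from the base axis. Payload 6.8 kg.
Tool frame: the origin (TCP) lies between the finger pads; the fingertips stand 22 mm ahead of it and the grasp point (between the pads) lies 3 mm ahead of it; z points along the fingers, y is the direction in which the jaws open and shut (so a half turn about z gives the same grasp; the last joint's range is limited). The gripper opens to 85 mm and grips with 20 to 120 N. Pads are 22 mm wide; open, the fingers measure 114 mm over their backs; the gripper's body (76 mm by 85 mm) begins 54 mm behind the grasp point. The pads swing forward as they close: fully open they stand 13 mm farther back than shut.
Start: joints at [-1.397, 0.477, 0.022, 1.555, -0.011, 1.109, -0.083], TCP at [0.188, 0.648, 0.253] pointing down, gripper open.
Joint ranges: [-2.96, 2.96], [-0.34, 2.1], [-1.41, 1.46], [0.24, 2.44], [-1.37, 4.51], [0.17, 1.92], [-2.96, 2.96]. Speed limits (rad/s): [2.39, 2.39, 3.14, 3.14, 3.14, 3.14, 3.14].

## Interface

Orientations are given as a unit quaternion [w, x, y, z].
In Python, from station import bot gives the robot as it stands. The module is installed in compiled form; this text tells all that it offers.
- The arm moves only by the tool drive_tool, never from a script. Its argument "series" is one flat list of numbers, 7 for each row, row after row: the opening, from -1 (shut) to 1 (fully open), then the shift along the tool's x, y, z in mm, then the turn, a rotation vector about the tool's x, y, z in rad. In form: [jaw, x, y, z, wx, wy, wz, jaw, x, y, z, wx, wy, wz, ...]. A call has 1 to 12 rows; each row shifts and turns the commanded pose from where the row before left it, along the tool's axes as they then stand; what a row does not reach is not made up. A row lasts 1/8 s, in which the tool goes at most 62.5 mm and 10.7 degrees, less where a joint would pass 70% of its speed; a pose out of reach is approached as far as the arm can. A call with a gripper value outside its range is refused whole. The fingers move at their own pace and stop on an object; "force" is the grip in N (left out, the last holds). Time passes only in rows, so rows that do not move let the fingers close. It gives the time, the measured TCP pose, the force and the opening at its end, in the units of the state.
- bot.get_obs(): the state, without advancing time (a new reading comes with each control period).
- bot.read_camera(name): name is "scene" or "side" or "wrist"; returns a dict with "pixels" (384x512x3 uint8, blue, green, red), "camera_matrix" (3x3 intrinsics, pixels), "rvec" (rotation vector, rad) and "tvec" (3), from world to camera coordinates, as OpenCV has them. Camera axes: x right, y down, z forward; pixel columns grow to the right and rows downward; lengths in m; the calibration is good to about 2 mm. A picture is of the moment at which its call begins. There is no depth.
- bot.hand_in(): hands the job in, once; it reports no verdict.
The state is a dict: "t": time; "q": joint angles; "joint_vel": joint speeds; "joint_torque": joint torques, N m; "eef_pos": TCP position; "tool_rot": TCP orientation; "contact_force": force on the tool from outside, world axes, zero at the start; "torque": the same for the moment, N m; "gripper_width": opening from 0.0 (shut) to 1.0 (fully open).
Only numpy, scipy, OpenCV 4.12 (cv2) and the standard library are available. Lean on these libraries where they do the work, as an engineer would, in place of code of your own. Each camera call takes 0.05 s, during which the arm holds its last target. There are 200 camera calls.

## Task

One of the three bolts on top of the steel module is loose: tap their heads from above to find it, the loose one drops about 8 mm when tapped and stays down. Then take the pull bar of that bolt's hinged bracket, lift the bracket at least 45 degrees open and finish holding it there with the fingers, without letting go, so that a colleague can get a spanner on the bolt. Leave the other two brackets shut and the tools and containers around the module alone.

Things in the scene. Friction and masses are not known exactly. Their poses are not given: they have to be found in the camera images.
- module: Flat sheet-metal rack module fixed on the bench, 120 mm deep (its x), 300 wide (y), 70 high. Origin: centre of its underside; x points to its back (hinge side), away from the robot, y to its left, z up. On its deck three bolts stand in a row at x = 0, y = 95 (left), 0, -95 mm, each in the window of its own hinged keeper bracket, whose pull bar sticks out in front.
- bolt_left (a joint): How far the left bolt has sunk, m: 0 at first, grows downward, at most 0.008. One bolt of the three, a different one each time, is loose; they look alike. Pushed down with more than about 3 N the loose one sinks 8 mm to a stop and stays down; a tight one stops after about 0.5 mm and gives 1 to 2 mm at most under a firm push.
- bolt_left_top (a point): Centre of the top of the left bolt's dark steel head: head 21 mm across, top 108 mm above the bench before it sinks, 28 mm above the bracket plate. The shut fingertips fit on it without touching the bracket.
- bracket_left (a joint): Angle of the left bolt's keeper bracket, rad: 0 shut (level), grows as its bar is lifted, stops at 1.3. Swings freely, weighs 0.15 kg and falls shut when let go.
- bracket_left_bar (a point): Middle of the left bracket's round pull bar: 10 mm diameter, along the module's y, 50 mm clear between its side arms. Shut, it is 80 mm above the bench, 45 mm in front of the module, nothing under it. Pinch it from above, fingers closing along module x; it turns between the pads as it rises on a 150 mm radius round the hinge; the plate starts 73 mm from the bar.
- bracket_left_hinge (a point): Middle of the left bracket's hinge axis, along the module's y, 80 mm above the bench, 45 mm behind the bolt's axis; the bracket is 150 mm from here to its bar.
- bolt_middle (a joint): How far the middle bolt has sunk, m: 0 at first, grows downward, at most 0.008. One bolt of the three, a different one each time, is loose; they look alike. Pushed down with more than about 3 N the loose one sinks 8 mm to a stop and stays down; a tight one stops after about 0.5 mm and gives 1 to 2 mm at most under a firm push.
- bolt_middle_top (a point): Centre of the top of the middle bolt's dark steel head: head 21 mm across, top 108 mm above the bench before it sinks, 28 mm above the bracket plate. The shut fingertips fit on it without touching the bracket.
- bracket_middle (a joint): Angle of the middle bolt's keeper bracket, rad: 0 shut (level), grows as its bar is lifted, stops at 1.3. Swings freely, weighs 0.15 kg and falls shut when let go.
- bracket_middle_bar (a point): Middle of the middle bracket's round pull bar: 10 mm diameter, along the module's y, 50 mm clear between its side arms. Shut, it is 80 mm above the bench, 45 mm in front of the module, nothing under it. Pinch it from above, fingers closing along module x; it turns between the pads as it rises on a 150 mm radius round the hinge; the plate starts 73 mm from the bar.
- bracket_middle_hinge (a point): Middle of the middle bracket's hinge axis, along the module's y, 80 mm above the bench, 45 mm behind the bolt's axis; the bracket is 150 mm from here to its bar.
- bolt_right (a joint): How far the right bolt has sunk, m: 0 at first, grows downward, at most 0.008. One bolt of the three, a different one each time, is loose; they look alike. Pushed down with more than about 3 N the loose one sinks 8 mm to a stop and stays down; a tight one stops after about 0.5 mm and gives 1 to 2 mm at most under a firm push.
- bolt_right_top (a point): Centre of the top of the right bolt's dark steel head: head 21 mm across, top 108 mm above the bench before it sinks, 28 mm above the bracket plate. The shut fingertips fit on it without touching the bracket.
- bracket_right (a joint): Angle of the right bolt's keeper bracket, rad: 0 shut (level), grows as its bar is lifted, stops at 1.3. Swings freely, weighs 0.15 kg and falls shut when let go.
- bracket_right_bar (a point): Middle of the right bracket's round pull bar: 10 mm diameter, along the module's y, 50 mm clear between its side arms. Shut, it is 80 mm above the bench, 45 mm in front of the module, nothing under it. Pinch it from above, fingers closing along module x; it turns between the pads as it rises on a 150 mm radius round the hinge; the plate starts 73 mm from the bar.
- bracket_right_hinge (a point): Middle of the right bracket's hinge axis, along the module's y, 80 mm above the bench, 45 mm behind the bolt's axis; the bracket is 150 mm from here to its bar.
- screwdriver: Bystander: a screwdriver about 200 mm long lying to the right of the module. Origin under its middle. Leave it alone.
- tin: Bystander: a closed steel can, 60 mm diameter, 90 mm high, standing to the left of the module. Origin at the centre of its underside. Leave it alone.
- tray: Bystander: an empty grey tray 120 x 160 mm, 35 mm high, behind the module. Origin at the centre of its underside. Leave it alone.

How it is judged:
On the way, in this order (a step that is already met when the one before it is completed fails the run):
1. the loose bolt has been tapped down (sunk more than 5 mm) (value of joint any of bolt_left, bolt_middle, bolt_right above 0.005 m), for 0.2 s.
2. its bracket is held lifted open by the fingers (((value of joint bolt_left above 0.005 m and value of joint bracket_left above 0.7 rad and contact force between the fingers and bracket_left above 0.3 N and velocity of joint bracket_left between -0.1 and 0.1 rad/s and value of joint each of bracket_middle, bracket_right below 0.12 rad and value of joint each of bolt_middle, bolt_right below 0.005 m) or (value of joint bolt_middle above 0.005 m and value of joint bracket_middle above 0.7 rad and contact force between the fingers and bracket_middle above 0.3 N and velocity of joint bracket_middle between -0.1 and 0.1 rad/s and value of joint each of bracket_left, bracket_right below 0.12 rad and value of joint each of bolt_left, bolt_right below 0.005 m) or (value of joint bolt_right above 0.005 m and value of joint bracket_right above 0.7 rad and contact force between the fingers and bracket_right above 0.3 N and velocity of joint bracket_right between -0.1 and 0.1 rad/s and value of joint each of bracket_left, bracket_middle below 0.12 rad and value of joint each of bolt_left, bolt_middle below 0.005 m))), for 0.2 s.
At the end, for the whole second after the job is handed in: The loose bolt is down by more than 5 mm (the others by less), its bracket is open by more than 0.7 rad, still (under 0.1 rad/s) and held by the fingers (contact force above 0.3 N), and the other two brackets are shut (under 0.12 rad) (((value of joint bolt_left above 0.005 m and value of joint bracket_left above 0.7 rad and contact force between the fingers and bracket_left above 0.3 N and velocity of joint bracket_left between -0.1 and 0.1 rad/s and value of joint each of bracket_middle, bracket_right below 0.12 rad and value of joint each of bolt_middle, bolt_right below 0.005 m) or (value of joint bolt_middle above 0.005 m and value of joint bracket_middle above 0.7 rad and contact force between the fingers and bracket_middle above 0.3 N and velocity of joint bracket_middle between -0.1 and 0.1 rad/s and value of joint each of bracket_left, bracket_right below 0.12 rad and value of joint each of bolt_left, bolt_right below 0.005 m) or (value of joint bolt_right above 0.005 m and value of joint bracket_right above 0.7 rad and contact force between the fingers and bracket_right above 0.3 N and velocity of joint bracket_right between -0.1 and 0.1 rad/s and value of joint each of bracket_left, bracket_middle below 0.12 rad and value of joint each of bolt_left, bolt_middle below 0.005 m))); the arm keeps its last pose, push and grip.
It fails at once if a bracket is lifted (over 0.3 rad) whose bolt has not been tapped down ((value of joint bracket_left above 0.3 rad and value of joint bolt_left below 0.004 m) or (value of joint bracket_middle above 0.3 rad and value of joint bolt_middle below 0.004 m) or (value of joint bracket_right above 0.3 rad and value of joint bolt_right below 0.004 m)).
It fails at once if the screwdriver is pushed away by more than 30 mm (distance of screwdriver from where it was at the start of the episode above 0.03 m).
It fails at once if the tin is pushed away by more than 30 mm (distance of tin from where it was at the start of the episode above 0.03 m).
It fails at once if the tray is pushed away by more than 30 mm (distance of tray from where it was at the start of the episode above 0.03 m).
It also fails if it takes over 45 s, if anything falls off the work surface, if the arm or the gripper's body presses on something with over 40 N, if the wrist force passes 120 N, or if a joint passes its speed limit or range.

## Working session

There is one attempt and no reset: what is moved stays moved. The work goes in short steps, Python scripts to look and compute and a tool call to move; the robot and the scene stay as the last step left them, time stands still between calls to the robot, and variables do not carry over. Pictures are saved under pics/ and viewed, about 8 in all and at most 12, crops included, and the job is handed in when it is done.

Besides the shell and the picture viewer there is one more tool, called after "Call:" by a JSON object that holds its "op" and its "data". drive_tool: Moves the arm, as the interface text tells. Its arguments: {"type":"object","properties":{"series":{"type":"array"},"force":{"type":"number"}},"required":["series"]}

```bash
mkdir -p pics
cat > h.py <<'E'
import numpy as np,cv2
from station import bot
def shot(n,f):
    c=bot.read_camera(n); cv2.imwrite('pics/'+f,c['pixels']); np.savez('pics/'+f+'.npz',**c); return c
def ray(c,uv,z):
    R=cv2.Rodrigues(np.array(c['rvec']))[0]; t=np.array(c['tvec']).ravel()
    d=R.T@np.linalg.inv(c['camera_matrix'])@np.array([uv[0],uv[1],1.]); o=-R.T@t
    return o+d*(z-o[2])/d[2]
def proj(c,P): return cv2.projectPoints(np.array(P,float).reshape(-1,1,3),np.array(c['rvec']),np.array(c['tvec']),c['camera_matrix'],None)[0].reshape(-1,2)
E
python3 - <<'E'
from h import *
a=shot('scene','s1.png');b=shot('side','d1.png')
for c in(a,b):
    R=cv2.Rodrigues(np.array(c['rvec']))[0];print(-R.T@np.array(c['tvec']).ravel(),R[2])
o=bot.get_obs();print({k:np.round(v,3) for k,v in o.items()})
E
```

```text
[1.27802686 0.51884873 0.70164668] [-0.64895813 -0.45405553 -0.6104809 ]
[0.36138214 0.77126042 0.82001547] [ 0.28078069 -0.68183618 -0.67547141]
{'t': np.float64(0.1), 'q': array([-1.397,  0.478,  0.022,  1.556, -0.012,  1.109, -0.083]), 'joint_vel': array([ 0.001, -0.001,  0.001, -0.005, -0.001,  0.001, -0.   ]), 'joint_torque': array([ 4.0000e-03, -5.9776e+01,  1.6130e+00, -2.8195e+01,  1.3000e-02,
        5.0000e-03,  0.0000e+00]), 'eef_pos': array([0.188, 0.648, 0.252]), 'tool_rot': array([-0.   ,  0.14 ,  0.99 , -0.001]), 'contact_force': array([-0.237,  0.119, -1.073]), 'torque': array([ 0.016, -0.01 , -0.019]), 'gripper_width': np.float64(1.001)}
```

View pics/s1.png

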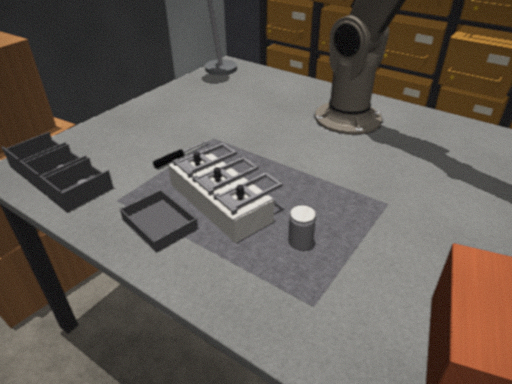

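View pics/d1.png

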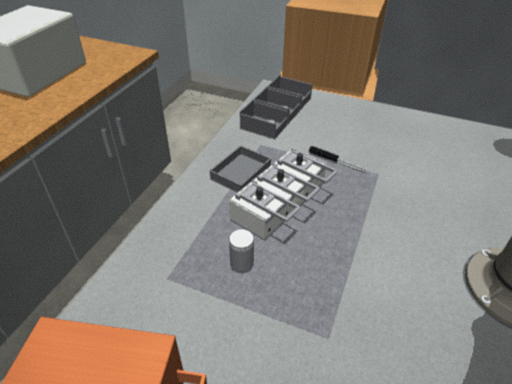

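Scene view: module in the centre, bolt heads near (197,155) right, (217,172) middle, (240,188) left; tin at (302,228), tray at (158,218), screwdriver at (170,158). Side view: bolts near (299,155), (281,173), (260,190).

Run:
```python
from h import *
g={'s1':[(197,155),(217,172),(240,188)],'d1':[(299,155),(281,173),(260,190)]}
tiles=[]
for f,l in g.items():
    c=np.load(f'pics/{f}.png.npz'); im=c['pixels']; gr=im.max(2)
    for u,v in l:
        m=np.zeros_like(gr);m[v-12:v+13,u-9:u+10]=(gr[v-12:v+13,u-9:u+10]<55)
        n,_,st,ce=cv2.connectedComponentsWithStats(m)
        for i in range(1,n):
            if st[i,4]>15:
                x,y,w,h,a=st[i]; print(f,st[i],ce[i].round(1),'top-ctr ray',ray(c,(x+w/2-.5,y+2.5),.108).round(4))
s=cv2.imread('pics/s1.png')[130:245,150:320];d=cv2.imread('pics/d1.png')[135:250,215:355]
cv2.imwrite('pics/crop.png',np.hstack([cv2.resize(s,None,fx=2.5,fy=5*1.0,interpolation=2)[:, :425],cv2.resize(d,None,fx=2.6,fy=5,interpolation=2)]))
```

```text
s1 [194 154   7  11  53] [196.6 158.5] top-ctr ray [ 0.6161 -0.1472  0.108 ]
s1 [214 170   7  11  59] [217.1 174.6] top-ctr ray [ 0.6426 -0.058   0.108 ]
s1 [237 188   7  12  64] [239.8 192.7] top-ctr ray [0.6686 0.0327 0.108 ]
d1 [297 156   5   9  31] [299.2 159.5] top-ctr ray [ 0.5984 -0.1402  0.108 ]
d1 [278 173   6   8  35] [280.  176.2] top-ctr ray [ 0.6209 -0.0487  0.108 ]
d1 [256 191   7   8  36] [259.1 194.2] top-ctr ray [0.6471 0.041  0.108 ]
```

View pics/crop.png

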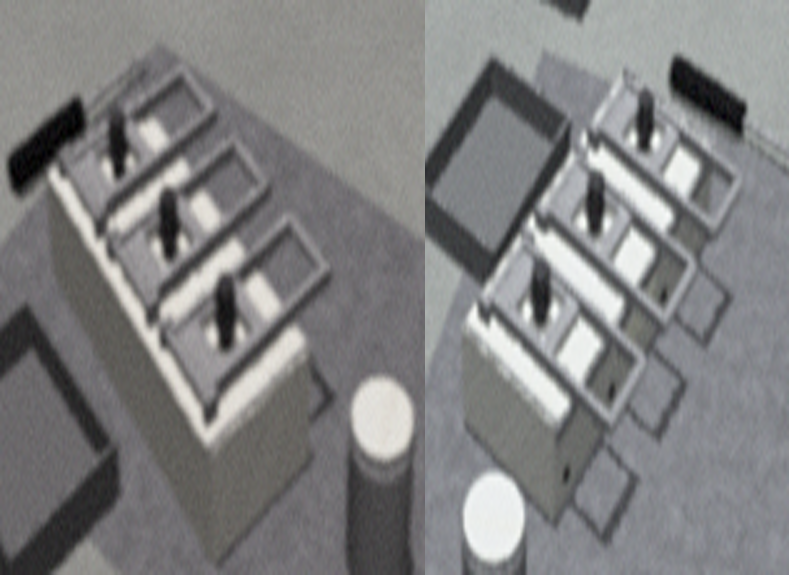

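The crop shows the three dark bolt heads, each in a bracket window, with the bars to the right of the plates (toward the robot). The two views disagree by about 2 cm, because the threshold clips the heads. I'll use a softer threshold and triangulate.

Run:
```python
from h import *
g={'s1':[(197,159),(217,175),(240,193)],'d1':[(299,159),(280,176),(259,194)]}
cs={f:np.load(f'pics/{f}.png.npz') for f in g}
P={f:c['camera_matrix']@np.hstack([cv2.Rodrigues(c['rvec'])[0],c['tvec'].reshape(3,1)]) for f,c in cs.items()}
for th in (70,85):
  pt={}
  for f,l in g.items():
    gr=cs[f]['pixels'].max(2); pt[f]=[]
    for u,v in l:
        m=np.zeros_like(gr);m[v-14:v+12,u-8:u+9]=(gr[v-14:v+12,u-8:u+9]<th)
        n,lab,st,ce=cv2.connectedComponentsWithStats(m); i=lab[v,u]; pt[f].append(ce[i]); print(f,st[i],ce[i].round(1))
  X=cv2.triangulatePoints(P['s1'],P['d1'],np.array(pt['s1']).T,np.array(pt['d1']).T);X=(X[:3]/X[3]).T
  print(th,X.round(4)); d=X[2]-X[0];print(np.linalg.norm(d),np.arctan2(d[1],d[0]))
print(cs['s1']['pixels'].max(2)[163:186,210:225]); print(cs['d1']['pixels'].max(2)[165:186,273:288])
```

```text
s1 [193 153   8  12  68] [196.7 158.2]
s1 [213 168   9  14  75] [217.  174.3]
s1 [236 186   9  14  86] [239.8 192.1]
d1 [297 156   6   9  41] [299.3 159.6]
d1 [277 172   7  10  47] [280.  175.7]
d1 [256 190   7  10  49] [259. 194.]
70 [[ 0.6026 -0.1619  0.0889]
 [ 0.629  -0.0704  0.0889]
 [ 0.6544  0.0213  0.0884]]
0.190441851018762 1.2955785806545033
s1 [193 151   9  15  84] [196.5 157.7]
s1 [213 168   9  14  86] [217.  174.3]
s1 [236 185   9  15  98] [239.8 191.9]
d1 [296 154   7  11  58] [299.2 158.8]
d1 [277 170   7  12  63] [280.2 175.4]
d1 [256 188   7  12  67] [259.  193.4]
85 [[ 0.6031 -0.162   0.091 ]
 [ 0.6289 -0.0707  0.0892]
 [ 0.6547  0.0211  0.0895]]
0.19018278784425804 1.29628978153017
[[ 84  72  69  69  74  97 122 144 162 188 206 223 223 215 199]
 [ 65  71  81  97 118 144 180 201 217 215 226 224 225 220 203]
 [ 81 102 127 155 166 190 215 225 229 229 223 219 211 197 181]
 [146 165 187 205 204 200 206 212 213 211 203 185 165 150 129]
 [203 212 220 215 192 159 138 134 145 149 149 138 113 100  77]
 [226 227 217 191 137  97  74  68  73  88 100 107  96  86  72]
 [219 214 19
[... 1683 characters left out ...]
1 137]
 [162 136 127 103  60  45  38  39  43  38  53 110 138 146 151]
 [139 132 139 114  66  38  44  43  36  31  56 112 131 132 135]
 [134 159 181 145  85  39  41  42  38  37  80 141 160 154 141]
 [178 211 235 204 118  53  47  45  45  56 126 197 206 192 170]
 [204 234 244 240 150  74  43  47  45  79 162 236 239 221 185]
 [187 215 230 225 156  81  41  43  53  90 170 235 229 199 184]
 [168 180 180 182 147 104  72  68  82 116 166 204 195 183 181]
 [137 155 165 172 159 146 121 118 129 152 170 185 182 180 186]
 [ 92 110 131 154 171 171 160 165 179 175 181 179 182 177 178]
 [ 91  84  93 110 138 155 173 180 200 194 185 187 179 175 146]
 [147 113  86  81  98 111 138 165 186 183 184 178 169 150 127]]
```

Bolts: right (0.603,-0.162), middle (0.629,-0.0705), left (0.6546,0.021). The spacing of 190 mm over the three matches the given value, and the module yaw is about -0.274. Next I move above the middle bolt.

Call:
{"op": "drive_tool", "data": {"series": [-1,-44,-40,0,0,0,0,-1,-44,-40,0,0,0,0,-1,-44,-40,0,0,0,0,-1,-44,-40,0,0,0,0,-1,-44,-40,0,0,0,0,-1,-44,-40,0,0,0,0,-1,-44,-40,0,0,0,0,-1,-44,-40,0,0,0,0,-1,-44,-40,0,0,0,0,-1,-44,-40,0,0,0,0,-1,-44,-40,0,0,0,0,-1,-44,-40,0,0,0,0], "force": 30}}

```text
t: 1.6
eef_pos: [0.562, 0.0389, 0.2531]
tool_rot: [-0.0, 0.14, 0.99, 0.0]
contact_force: [0.7, -0.3, -0.2]
gripper_width: -0.002
```

Call:
{"op": "drive_tool", "data": {"series": [-1,0,0,0,0,0,0.174,-1,0,0,0,0,0,0.174,-1,0,0,0,0,0,0.174,-1,0,0,0,0,0,0.174,-1,0,0,0,0,0,0.174,-1,0,0,0,0,0,0.174,-1,0,0,0,0,0,0.174,-1,0,0,0,0,0,0.174,-1,0,0,0,0,0,0.172,-1,0,0,0,0,0,0]}}

```text
t: 2.85
eef_pos: [0.5611, 0.0406, 0.2529]
tool_rot: [-0.0, 0.797, 0.604, -0.0]
contact_force: [1.3, -0.3, 0.4]
gripper_width: -0.002
```

```bash
cat >> h.py <<'E'
from scipy.spatial.transform import Rotation as Ro
def pose():
    o=bot.get_obs();w,x,y,z=o['tool_rot'];return np.array(o['eef_pos']),Ro.from_quat([x,y,z,w]),o
def togo(P,yaw=-0.2745):
    p,r,o=pose(); T=np.column_stack([[np.sin(yaw),-np.cos(yaw),0],[np.cos(yaw),np.sin(yaw),0],[0,0,0]])
    T[:,2]=np.cross(T[:,0],T[:,1])
    rv=(r.inv()*Ro.from_matrix(T)).as_rotvec()
    print('t',o['t'].round(2),'pos',p.round(4),'shift mm',(r.inv().apply(np.array(P)-p)*1e3).round(1),'turn',rv.round(3),'F',np.round(o['contact_force'],1),'w',o['gripper_width'].round(2))
E
python3 - <<'E'
from h import *
togo([.629,-.0705,.16])
c=shot('wrist','w1.png'); print(proj(c,[[.603,-.162,.108],[.629,-.0705,.108],[.6546,.0212,.108],[.528,-.042,.08]]).round(1))
E
```

```text
Traceback (most recent call last):
  File "h.py", line 17, in togo
    print('t',o['t'].round(2),'pos',p.round(4),'shift mm',(r.inv().apply(np.array(P)-p)*1e3).round(1),'turn',rv.round(3),'F',np.round(o['contact_force'],1),'w',o['gripper_width'].round(2))
              ^^^^^^^^^^^^
AttributeError: 'float' object has no attribute 'round'
```

```bash
sed -i "s/o\['t'\].round(2)/round(o['t'],2)/;s/o\['gripper_width'\].round(2)/round(o['gripper_width'],2)/" h.py
python3 - <<'E'
from h import *
togo([.629,-.0705,.16])
c=shot('wrist','w1.png'); print(proj(c,[[.603,-.162,.108],[.629,-.0705,.108],[.6546,.0212,.108],[.528,-.042,.08]]).round(1))
E
```

```text
t 2.85 pos [0.5611 0.0406 0.2529] shift mm [-88.6  95.4  92.9] turn [ 2.000e-03 -3.141e+00  1.000e-03] F [ 1.3 -0.3  0.4] w -0.0
[[335.2 338.1]
 [343.6 268.7]
 [353.5 183.7]
 [246.8 255.1]]
```

View pics/w1.png

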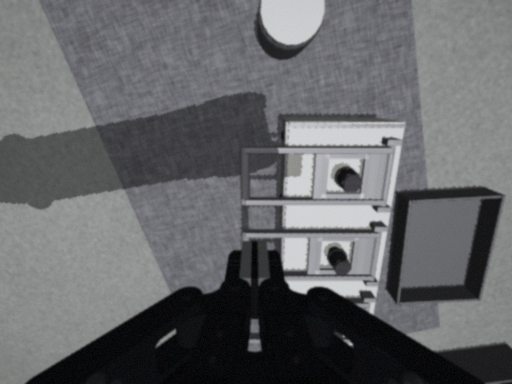

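The wrist view is squared up with the module. Left bolt top is at about (352,183) and middle at about (343,266), both agreeing with the projections (353,184) and (344,269). I'll fix the frame handedness in the helper and go to the left bolt.

```bash
sed -i "s/\[np.sin(yaw),-np.cos(yaw),0\]/[-np.sin(yaw),np.cos(yaw),0]/" h.py
python3 - <<'E'
from h import *
togo([.6545,.021,.140]);togo([.629,-.0705,.14])
c=np.load('pics/w1.png.npz');g=c['pixels'].max(2)
for u,v in((348,178),(338,257)):
    m=np.zeros_like(g);m[v-30:v+25,u-25:u+25]=g[v-30:v+25,u-25:u+25]<45
    n,lab,st,ce=cv2.connectedComponentsWithStats(m);i=lab[v,u];print(st[i],ce[i]); print(np.array([[ (lab[r]==i).nonzero()[0].min(),(lab[r]==i).nonzero()[0].max()] for r in range(st[i,1],st[i,1]+st[i,3])]).tolist())
print([ (proj(c,[[x,y,.108]])-proj(c,[[x+.0105,y,.108]])).round(1) for x,y in ((.6545,.021),)])
E
```

```text
t 2.9 pos [0.5612 0.0406 0.253 ] shift mm [  6.2  95.2 113. ] turn [-0.     0.     0.003] F [ 0.5 -0.1  0. ] w 0.0
t 2.9 pos [0.5612 0.0406 0.253 ] shift mm [-88.8  95.2 113. ] turn [-0.     0.     0.003] F [ 0.5 -0.1  0. ] w 0.0
[     0      0    512    384 196437] [255.42327566 191.51421575]
[[0, 511], [0, 511], [0, 511], [0, 511], [0, 511], [0, 511], [0, 511], [0, 511], [0, 511], [0, 511], [0, 511], [0, 511], [0, 511], [0, 511], [0, 511], [0, 511], [0, 511], [0, 511], [0, 511], [0, 511], [0, 511], [0, 511], [0, 511], [0, 511], [0, 511], [0, 511], [0, 511], [0, 511], [0, 511], [0, 511], [0, 511], [0, 511], [0, 511], [0, 511], [0, 511], [0, 511], [0, 511], [0, 511], [0, 511], [0, 511], [0, 511], [0, 511], [0, 511], [0, 511], [0, 511], [0, 511], [0, 511], [0, 511], [0, 511], [0, 511], [0, 511], [0, 511], [0, 511], [0, 511], [0, 511], [0, 511], [0, 511], [0, 511], [0, 511], [0, 511], [0, 511], [0, 511], [0, 511], [0, 511], [0, 511], [0, 511], [0, 511], [0, 511], [0, 511], [0, 511], [0, 511], [0, 511], [0, 511], [0, 511], [0, 511], [0, 511], [0, 511], [0, 511], [0, 511], [0, 511], [0, 
[... 2652 characters left out ...]
1], [0, 511], [0, 511], [0, 511], [0, 511], [0, 511], [0, 511], [0, 511], [0, 511], [0, 511], [0, 511], [0, 511], [0, 511], [0, 511], [0, 511], [0, 511], [0, 511], [0, 511], [0, 511], [0, 511], [0, 511], [0, 511], [0, 511], [0, 511], [0, 511], [0, 511], [0, 511], [0, 511], [0, 511], [0, 511], [0, 511], [0, 511], [0, 511], [0, 511], [0, 511], [0, 511], [0, 511], [0, 511], [0, 511]]
[328 247  18  20 230] [335.94347826 256.13913043]
[[334, 334], [331, 336], [330, 338], [329, 339], [329, 342], [329, 342], [329, 343], [329, 344], [329, 344], [328, 345], [328, 345], [329, 345], [329, 345], [330, 345], [330, 345], [330, 339], [331, 337], [332, 336], [332, 335], [335, 335]]
[array([[-10.8,   2.8]])]
```

Call:
{"op": "drive_tool", "data": {"series": [-1,3,47.5,20,0,0,0,-1,3,47.5,30,0,0,0,-1,0,0,40,0,0,0,-1,0,0,20,0,0,0,-1,0,0,0,0,0,0,-1,0,0,0,0,0,0]}}

```text
t: 3.65
eef_pos: [0.6551, 0.0206, 0.1449]
tool_rot: [0.0, 0.797, 0.604, 0.001]
contact_force: [-0.1, 0.1, 0.3]
gripper_width: -0.001
```

Run:
```python
from h import *
togo([.6545,.021,.130])
c=shot('wrist','w2.png')
```

```text
t 3.65 pos [0.6551 0.0206 0.1449] shift mm [ 0.2 -0.7 14.9] turn [ 0.002 -0.001  0.   ] F [-0.1  0.1  0.3] w -0.0
```

View pics/w2.png

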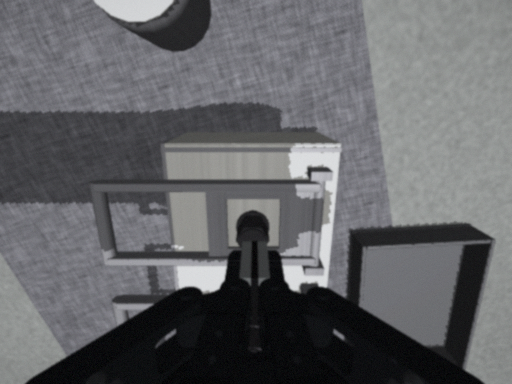

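The bolt head at (253,225) is centred under the fingertips at (254,238), so I tap down.

Call:
{"op": "drive_tool", "data": {"series": [-1,0,0,12,0,0,0,-1,0,0,2,0,0,0,-1,0,0,2,0,0,0,-1,0,0,2,0,0,0,-1,0,0,0,0,0,0]}}

```text
t: 4.32
eef_pos: [0.6544, 0.0205, 0.1251]
tool_rot: [0.0, 0.797, 0.604, -0.0]
contact_force: [0.6, 0.9, 0.3]
gripper_width: 0.001
```

Call:
{"op": "drive_tool", "data": {"series": [-1,0,0,2,0,0,0,-1,0,0,2,0,0,0,-1,0,0,0,0,0,0]}}

```text
t: 4.7
eef_pos: [0.6545, 0.0204, 0.1219]
tool_rot: [-0.0, 0.797, 0.603, 0.0]
contact_force: [-2.7, 0.3, 7.5]
gripper_width: 0.002
```

Call:
{"op": "drive_tool", "data": {"series": [-1,0,0,1.5,0,0,0,-1,0,0,0,0,0,0]}}

```text
t: 4.95
eef_pos: [0.6547, 0.0204, 0.1215]
tool_rot: [-0.0, 0.797, 0.603, 0.0]
contact_force: [-6.6, 1.1, 15.9]
gripper_width: 0.004
```

Call:
{"op": "drive_tool", "data": {"series": [-1,0,0,-20,0,0,0,-1,0,0,-50,0,0,0,-1,0,-50,-50,0,0,0,-1,0,-50,0,0,0,0,-1,0,0,0,0,0,0]}}

```text
t: 5.58
eef_pos: [0.5608, 0.0469, 0.2343]
tool_rot: [-0.001, 0.797, 0.604, -0.0]
contact_force: [1.6, 0.7, 0.3]
gripper_width: 0.005
```

Run:
```python
from h import *
togo([.6545,.021,.130])
a=shot('scene','s2.png')['pixels'];d=shot('side','d2.png')['pixels']
k=lambda im,x,y,w,h:cv2.resize(im[y:y+h,x:x+w],None,fx=5,fy=5,interpolation=2)
cv2.imwrite('pics/cmp.png',np.hstack([k(a,185,140,75,70),k(d,245,140,75,70)]))
```

```text
t 5.58 pos [0.5608 0.0469 0.2343] shift mm [  0.2  97.5 104.1] turn [-0.002 -0.002  0.001] F [1.6 0.7 0.3] w 0.01
```

View pics/cmp.png

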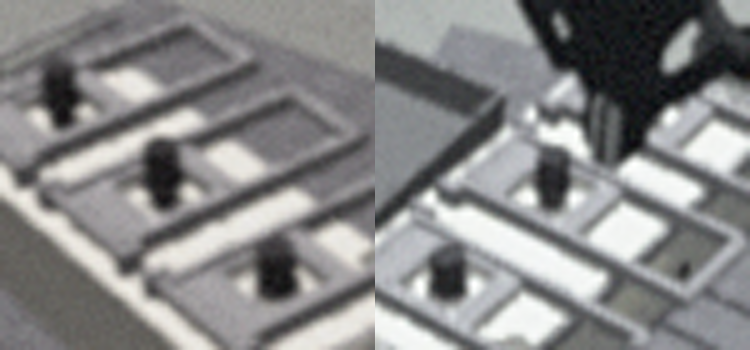

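The left head is visibly shorter in both views (scene crop (278,270), side crop (448,272)), so left is the loose bolt. Next I locate its bar in the earlier wrist pictures.

Run:
```python
from h import *
c=np.load('pics/w1.png.npz'); print(ray(c,(245.5,176),.08).round(4), proj(c,[[.5534,.0492,.08]]))
g=c['pixels'].max(2); print(g[165:190:8,235:258])
c=np.load('pics/w2.png.npz'); print(ray(c,(103,224),.08).round(4),proj(c,[[.5534,.0492,.08]]))
g=c['pixels'].max(2); print(g[212:236:8,88:120])
togo([.5534,.0492,.078])
```

```text
[0.5532 0.05   0.08  ] [[245.91261221 176.65194339]]
[[ 67  65  68  65  63  57  65  81  84  88  88  87  83  69  63  69  67  64
   66  69  66  68  65]
 [ 71  67  69  68  64  61  70  79  84  87  87  82  81  73  78  95 108 109
  109 113 117 114 116]
 [116 115 114 116 110  89  76  80  87  87  86  86  82  71  82 112 131 137
  136 134 131 129 127]
 [123 126 123 123 118  97  81  79  87  89  93  86  80  73  80  98 110 113
  120 124 125 125 121]]
[0.5511 0.0502 0.08  ] [[106.63307923 224.44274592]]
[[128 126 127 131 135 122  97  86  91  91  91  89  89  90  89  87  78  72
   67  59  49  61  94 112 126 127 131 129 123 119 120 120]
 [117 123 122 122 118 116 110  96  82  87  90  90  88  90  89  90  88  83
   75  69  61  52  54  86 120 136 134 132 131 137 139 141]
 [122 121 126 129 135 134 132 133 122 102  89  88  90  92  91  89  89  88
   82  78  72  63  52  54  69 104 131 136 134 132 132 132]]
t 5.67 pos [0.564  0.0462 0.2346] shift mm [-1.000e-01 -1.120e+01  1.566e+02] turn [ 0.001 -0.001 -0.   ] F [ 0.4  0.  -0.6] w 0.0
```

Call:
{"op": "drive_tool", "data": {"series": [-0.2,0,-11,30,0,0,0,-0.2,0,0,30,0,0,0,-0.2,0,0,30,0,0,0,-0.2,0,0,10,0,0,0,-0.2,0,0,0,0,0,0,-0.2,0,0,0,0,0,0]}}

```text
t: 6.42
eef_pos: [0.5543, 0.0488, 0.135]
tool_rot: [0.001, 0.797, 0.603, 0.001]
contact_force: [0.1, 0.5, 0.1]
gripper_width: 0.401
```

Run:
```python
from h import *
togo([.5533,.0495,.083])
shot('wrist','w3.png')
```

```text
t 6.42 pos [0.5543 0.0488 0.135 ] shift mm [ 0.4 -1.3 52. ] turn [ 0.002 -0.001 -0.001] F [0.1 0.5 0.1] w 0.4
```

View pics/w3.png

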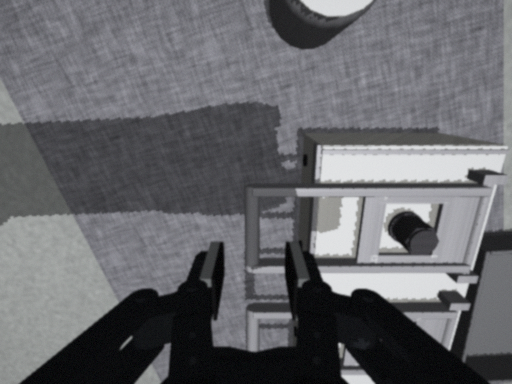

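The bar is at column 252, between the fingers at 218 and 292. I descend and pinch it.

Call:
{"op": "drive_tool", "data": {"series": [-0.2,0,-1,20,0,0,0,-0.2,0,0,20,0,0,0,-0.2,0,0,12,0,0,0,-0.2,0,0,0,0,0,0,-0.2,0,0,0,0,0,0]}}

```text
t: 7.1
eef_pos: [0.5528, 0.0493, 0.0828]
tool_rot: [0.0, 0.797, 0.603, 0.001]
contact_force: [-0.0, 0.0, 1.0]
gripper_width: 0.403
```

Call:
{"op": "drive_tool", "data": {"series": [-1,0,0,0,0,0,0,-1,0,0,0,0,0,0,-1,0,0,0,0,0,0,-1,0,0,0,0,0,0,-1,0,0,0,0,0,0], "force": 30}}

```text
t: 7.72
eef_pos: [0.5529, 0.0493, 0.0825]
tool_rot: [0.0, 0.797, 0.603, 0.001]
contact_force: [-0.6, 0.8, 5.7]
gripper_width: 0.105
```

Call:
{"op": "drive_tool", "data": {"series": [-1,0,0.5,-12,0,0,0,-1,0,1.4,-12,0,0,0,-1,0,2.4,-12,0,0,0,-1,0,3.3,-11.5,0,0,0]}}

```text
t: 8.22
eef_pos: [0.5605, 0.0471, 0.1306]
tool_rot: [0.001, 0.797, 0.603, 0.001]
contact_force: [7.6, -1.2, -4.0]
gripper_width: 0.102
```

Call:
{"op": "drive_tool", "data": {"series": [-1,0,4,-11,0,0,0,-1,0,5,-11,0,0,0,-1,0,6,-10.5,0,0,0,-1,0,7,-10,0,0,0,-1,0,7.5,-9.5,0,0,0,-1,0,8.5,-8.5,0,0,0,-1,0,9,-8,0,0,0,-1,0,8.5,-6.5,0,0,0,-1,0,0,0,0,0,0,-1,0,0,0,0,0,0,-1,0,0,0,0,0,0,-1,0,0,0,0,0,0]}}

```text
t: 9.72
eef_pos: [0.6114, 0.0327, 0.2053]
tool_rot: [-0.002, 0.797, 0.604, -0.001]
contact_force: [-8.2, 2.1, 8.6]
gripper_width: 0.104
```

Run:
```python
from h import *
p,_,o=pose(); print(p,o['contact_force'],o['gripper_width'],np.arcsin((p[2]-.083)/.15))
a=shot('scene','s4.png')['pixels'];d=shot('side','d4.png')['pixels']
k=lambda im,x,y,w,h:cv2.resize(im[y:y+h,x:x+w],None,fx=3,fy=3,interpolation=2)
cv2.imwrite('pics/fin.png',np.hstack([k(a,170,100,130,150),k(d,220,100,130,150)]))
togo(p)
```

```text
[0.61137604 0.03272993 0.20527624] [-8.23084724  2.12513233  8.64372709] 0.10406534986804708 0.9530311364826932
t 9.82 pos [0.6114 0.0327 0.2053] shift mm [-0. -0.  0.] turn [-0.005 -0.001 -0.   ] F [-8.1  2.2  8.9] w 0.1
```

View pics/fin.png

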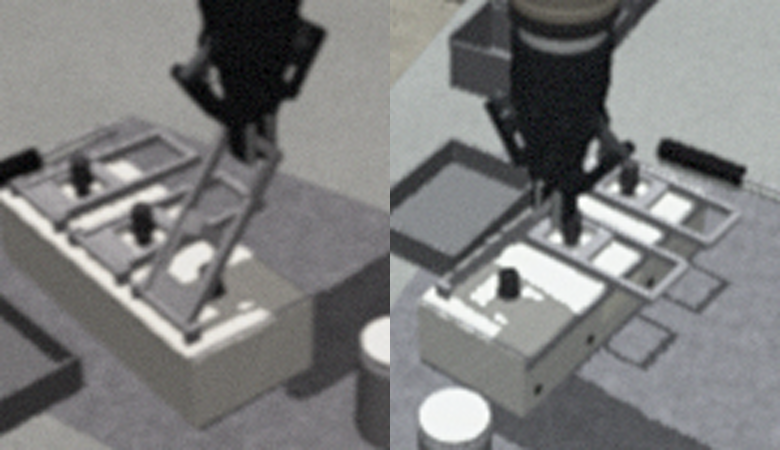

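The left bracket is held open at about 0.95 rad, with the bar in the fingers at (250,150) of the crop. The other two brackets are shut and the bystanders have not moved. I'm handing in.

Run:
```python
from h import *
print(bot.hand_in()); togo([.6114,.0327,.2053])
```

```text
the job is handed in; nothing more can be done
None
the job is handed in; nothing more can be done
```

The left bolt is the loose one. I tapped it down, pinched its bracket's pull bar, and handed in with the bracket held open at about 0.95 rad (54°).

- **Loose bolt:** the tip met a stop about 8 mm below the head's starting height. In both camera views the left head then stood clearly lower than the other two. I did not tap those two.
- **Last checks, at about 9.8 s:**
  - The gripper opening was about 9 mm on the 10 mm bar, with a wrist force of about 12 N.
  - The pictures showed the other two brackets shut.
  - The screwdriver, tin and tray looked undisturbed. I did not measure how far they had moved.
- **What I could not check:** the 0.95 rad comes from the TCP height, because the joint values cannot be read directly. The state could not be read after hand-in, so nothing was checked beyond that point.
- **Disagreement along the way:** the first bolt positions from the two cameras differed by about 2 cm, because a tight threshold clipped the heads. Triangulating with a softer threshold fixed it, giving 190 mm between the outer bolts, as specified.

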